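# Shut the key-blank drawers and lock them with the bar

### The job

Lock up the little key-blank cabinet: with closed fingers push both of its open drawers fully home, and after that push the lock bar's upright post sideways, to the robot's right along the cabinet front, until the bar is at its stop and its tongues lie in front of the drawers. Leave the bar where it is until both drawers are shut. Only push: do not take the post between the fingers or reach over a drawer front into the drawer, and leave the loose things on the cabinet and the bench where they stand.

Things in the scene. Friction and masses are not known exactly. Their poses are not given: they have to be found in the camera images.
- key_cabinet: low grey two-drawer steel cabinet screwed to the left or right half of the bench, 100 mm deep (x), 224 wide (y), 75 high. Origin: centre of its underside; x points from front to back (away from the robot), y to its left, z up. Front plane (stiles) at x = -50 mm; along it, left to right: stile 24 mm, left drawer 76 (centre y = +50), stile 24, right drawer 76 (centre y = -50), stile 24
- drawer_left (a joint): left (the cabinet's +y side) drawer: 0 = fully home, its face 2 mm proud of the stiles; grows to 0.060 m as it comes out towards the robot (the cabinet's -x). It slides against about 1.5 N of friction (a little more when moved fast), stays where it is left and has no latch or spring
- drawer_right (a joint): right (the cabinet's -y side) drawer: 0 = fully home, its face 2 mm proud of the stiles; grows to 0.060 m as it comes out towards the robot (the cabinet's -x). It slides against about 1.5 N of friction (a little more when moved fast), stays where it is left and has no latch or spring
- left_rim (a point): middle of the upper edge of the left drawer's front plate, on its outer face, 68 mm above the bench; moves with the drawer; axes as the cabinet's. The plate is aluminium, 75 mm wide, 4 thick, from 12 to 68 mm above the bench; a pull lip sticks out 9 mm at 13 to 19 mm height. Above the lip it is flat, to be pushed on
- right_rim (a point): middle of the upper edge of the right drawer's front plate, on its outer face, 68 mm above the bench; moves with the drawer; axes as the cabinet's. The plate is aluminium, 75 mm wide, 4 thick, from 12 to 68 mm above the bench; a pull lip sticks out 9 mm at 13 to 19 mm height. Above the lip it is flat, to be pushed on
- lock_bar (a joint): steel bar on the front edge of the cabinet's top: 0 = at its left stop, its two tongues before the left and middle stiles; 0.024 m = right stop, locked (slides to cabinet -y). Friction 2 N; stays where left. Tongues: 20 mm wide, down to 57 mm above the bench, 5.5 mm out from the front; locked, each covers a drawer's left edge. Bar top at 79 mm, straps over it at 82 mm
- bar_post (a point): centre of the upright round steel post on the lock bar, 89.5 mm above the bench; the post is 14 mm across and stands from 79 to 100 mm above the bench, 10 mm behind the cabinet's front plane (cabinet x = -40 mm); it travels with the bar; same axes as the cabinet
- top_cylinder: round brass lock cylinder, 35 mm across and 30 mm tall, loose, standing upright on the rear part of the cabinet's top; origin at the centre of its underside. Bystander: leave it where it is
- bench_cylinder: round brass lock cylinder, 35 mm across and 30 mm tall, loose, standing upright on the bench near its left end; origin at the centre of its underside. Bystander: leave it where it is
- padlock: brass padlock lying on the bench near its front edge, 68x42x17 mm, loose; origin at the centre of its underside. Bystander: leave it
- oil_bottle_a: white oil bottle with a red spout, 37 mm across and 122 mm tall, loose, upright; origin at the centre of its underside. Bystander: leave it
- tape_measure_a: yellow and black tape measure, 34x72x58 mm, loose; origin at the centre of its underside. Bystander: leave it

How it is judged:
By the outcome, as a careful person would: the job done as asked, in the order asked, and still so for the second after the job is handed in, with the robot touching nothing.
It also fails if it takes over 53 s, if anything falls off the work surface, if the arm or the gripper's body presses on something with over 40 N, if the wrist force passes 120 N, or if a joint passes its speed limit or range.

### The arm

A 7-joint arm with a two-finger parallel gripper is mounted at the origin on a cart in front of the work surface, level with it; the furniture and walls round the work are solid. World frame = base frame: x ahead of the robot, y to its left, z up, the work surface at z = 0. Lengths are in m, angles in rad, forces in N, time in s.
With the tool pointing down it reaches from about 0.425 to 0.825 m from the base axis. Payload 3.6 kg.
Tool frame: the origin (TCP) lies at the very end of the fingers, on their centre line; the grasp point (between the pads) lies ctrl.grip_point_offset behind it (ctrl.grip_point_offset is the distance from the TCP to the grasp point, in m); z points along the fingers, x is the direction in which the jaws open and shut, and the axes are right-handed (so a half turn about z gives the same grasp; the last joint's range is limited). The gripper opens to 85 mm and grips with 20 to 120 N. Pads are 22 mm wide; open, the fingers measure 114 mm over their backs; the gripper's body (76 mm by 85 mm) begins 54 mm behind the grasp point. The pads swing forward as they close: fully open they stand 13 mm farther back than shut.
Start: joints at [1.24, 0.615, -0.013, 1.423, 0.008, 1.103, -0.04], TCP at [0.195, -0.62, 0.195] pointing down, gripper open.
Joint ranges: [-3.12, 3.12], [-0.3, 2.06], [-1.34, 1.32], [0.26, 2.42], [-1.36, 4.5], [0.01, 1.98], [-2.84, 2.84]. Speed limits (rad/s): [2.79, 2.79, 3.14, 3.14, 3.14, 3.14, 3.14].

### API

Orientations are given as a rotation vector (axis times angle).
In Python, from workcell import ctrl gives the robot as it stands.
- The arm moves only by the shell command python3 -m inch 'ROWS' [FORCE]. ROWS is JSON, a list of rows, each a list of 3 entries, a list of its own where there are three numbers: the shift along the tool's x, y, z in cm, then the turn, a rotation vector about the tool's x, y, z in rad, then the finger opening in cm, from 0 to 8.54. A call has 1 to 8 rows; each row is the pose to reach, as a shift and turn from the pose commanded when the call began, along the tool's axes at that moment; what a row does not reach only later rows make up. A row lasts 1/8 s, in which the tool goes at most 62.5 mm and 10.7 degrees, less where a joint would pass 70% of its speed; a pose out of reach is approached as far as the arm can. A call with a gripper value outside its range is refused whole. The fingers move at their own pace and stop on an object; FORCE is the grip in N (left out, the last holds). Time passes only in rows, so rows that repeat a pose let the fingers close. It gives the time, the measured TCP pose, the force and the opening at its end, in the units of the state.
- ctrl.read_state(): the state, without advancing time (a new reading comes with each control period).
- ctrl.capture(name): name is "side" or "top" or "wrist"; returns a dict with "pixels" (420x560x3 uint8, blue, green, red), "z_map" (420x560 float32, m along the optical axis (not along the pixel's ray), 0 where there is no reading), "mtx" (3x3 intrinsics, pixels), "k1" (the pictures are not rectified: a ray, as slopes to the right and down, at radius r is drawn at 1 + k1 r^2 times it, then the intrinsics apply), "eye" and "orientation" of the camera in the world. Camera axes: x right, y down, z forward; pixel columns grow to the right and rows downward; lengths in m; the calibration is good to about 2 mm. A picture is of the moment at which its call begins.
- ctrl.sign_off(): hands the job in, once; it reports no verdict.
The state is a dict: "time": time; "joint_pos": joint angles; "qd": joint speeds; "joint_efforts": joint torques, N m; "tool_pos": TCP position; "orientation": TCP orientation; "contact_force": force on the tool from outside, world axes, zero at the start; "ft_torque": the same for the moment, N m; "finger_gap": finger opening in m.
Only numpy, scipy, OpenCV 4.12 (cv2) and the standard library are available. Lean on these libraries where they do the work, as an engineer would, in place of code of your own. Each camera call takes 0.05 s, during which the arm holds its last target. There are 200 camera calls.

## Working session

There is one attempt and no reset: what is moved stays moved. The work goes in short steps, Python scripts to look and compute and a shell command to move; the robot and the scene stay as the last step left them, time stands still between calls to the robot, and variables do not carry over. Pictures are saved under pics/ and viewed, about 8 in all and at most 12, crops included, and the job is handed in when it is done.

```bash
mkdir -p pics; ls; cat > h.py <<'E'
import numpy as np, cv2
from workcell import ctrl
from scipy.spatial.transform import Rotation as R
def cap(n,f=None):
    c=ctrl.capture(n)
    if f: cv2.imwrite('pics/'+f,c['pixels'])
    return c
def rot(c):
    o=np.array(c['orientation'],float)
    return o if o.shape==(3,3) else R.from_rotvec(o).as_matrix()
def ray(c,u,v):
    D=np.array([c['k1'],0,0,0,0.])
    p=cv2.undistortPoints(np.array([[[u,v]]],float),np.array(c['mtx']),D)[0,0]
    return np.array([p[0],p[1],1.])
def pt(c,u,v):
    z=c['z_map'][int(round(v)),int(round(u))]
    return np.array(c['eye'])+rot(c)@(ray(c,u,v)*z)
def plane(c,u,v,h):
    d=rot(c)@ray(c,u,v);e=np.array(c['eye']);return e+d*(h-e[2])/d[2]
def cloud(c):
    H,W=c['z_map'].shape
    uv=np.stack(np.meshgrid(np.arange(W),np.arange(H)),-1).reshape(-1,1,2).astype(float)
    p=cv2.undistortPoints(uv,np.array(c['mtx']),np.array([c['k1'],0,0,0,0.]))[:,0]
    z=c['z_map'].reshape(-1,1)
    P=np.array(c['eye'])+(np.c_[p,np.ones(len(p))]*z)@rot(c).T
    P[z[:,0]==0]=np.nan
    return P.reshape(H,W,3)
E
python3 - <<'E'
from h import *
for n in('top','side'):
    c=cap(n,n+'1.png');print(n,c['eye'],c['orientation'],c['mtx'],c['k1'])
s=ctrl.read_state();print(s,ctrl.grip_point_offset)
E
```

```text
pics
top [ 0.07667217 -0.01861729  1.63591531] [-2.35101732  1.76197824 -0.22714283] [[537.9272325    0.         275.10569409]
 [  0.         537.9272325  197.81189245]
 [  0.           0.           1.        ]] -0.08608297966066014
side [0.3575164  1.09856469 0.86961535] [-0.16109297  2.7801541  -1.36129717] [[436.34716382   0.         286.29615004]
 [  0.         436.34716382 208.98326646]
 [  0.           0.           1.        ]] 0.03148801981698754
{'time': 0.1, 'joint_pos': array([ 1.23948786,  0.61583654, -0.01261716,  1.42473328,  0.00808679,
        1.10339952, -0.0403831 ]), 'qd': array([-0.00191858, -0.00185979, -0.00027517, -0.00364273,  0.00060441,
       -0.00049791,  0.00099404]), 'joint_efforts': array([ 1.61079246e-03, -4.70382571e+01,  2.60396367e-01, -1.71571487e+01,
        1.01041835e-02,  5.88251438e-03, -1.79566996e-05]), 'tool_pos': array([ 0.19485587, -0.61930097,  0.19414674]), 'orientation': array([-2.53191206,  1.85754021,  0.00296136]), 'contact_force': array([-0.22141729, -0.29908793, -0.09720143]), 'ft_torque': array([-0.02633786, -0.02894439, -0.00650512]), 'finger_gap': 0.08563011194811584} 0.0187
```

View pics/top1.png

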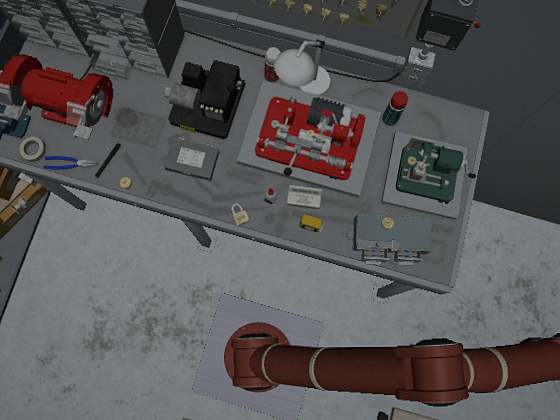

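View pics/side1.png

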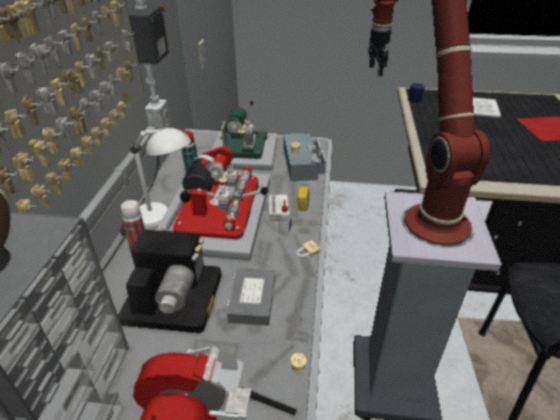

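The top view shows the cabinet at about (392,233), with its drawers out below it near (375,255) and (407,256) and the brass cylinder on it at (388,222). The padlock is at (239,213), the tape measure at (311,222) and the bottle at (270,195). Next I'll measure it and zoom in.

```bash
python3 - <<'E'
from h import *
c=cap('top');P=cloud(c)
im=c['pixels'][195:285,335:455]
cv2.imwrite('pics/crop1.png',cv2.resize(im,None,fx=6.5,fy=6.5,interpolation=cv2.INTER_CUBIC))
# points on cabinet top plane
reg=np.zeros(P.shape[:2],bool);reg[195:285,335:455]=1
z=P[...,2]
m=(reg&(abs(z-.075)<.006)).astype(np.uint8)
n,l,st,ce=cv2.connectedComponentsWithStats(m)
k=1+np.argmax(st[1:,4]);q=P[l==k]
r=cv2.minAreaRect((q[:,:2]*1000).astype(np.float32));print('top',r,cv2.boxPoints(r),np.median(q[:,2]),st[k])
for lo,hi in((.083,.099),(.1,.12),(.055,.07)):
    m=(reg&(z>lo)&(z<hi)).astype(np.uint8);n,l,st,ce=cv2.connectedComponentsWithStats(m)
    for k in range(1,n):
        if st[k,4]>2: print(lo,st[k],P[l==k].mean(0).round(4))
print(P[230,392],P[300,250])
E
```

```text
top ((454.3427429199219, -282.35479736328125), (107.61429595947266, 224.04263305664062), 12.627695083618164) [[ 377.3476  -184.8062 ]
 [ 426.32666 -403.4295 ]
 [ 531.3379  -379.90338]
 [ 482.35883 -161.28009]] 0.07538480425547589 [ 355  214   76   38 2085]
0.083 [358 238   3   5   9] [ 0.4044 -0.188   0.0851]
0.083 [369 241   3   2   4] [ 0.4085 -0.2211  0.0842]
0.083 [374 241  10   7  20] [ 0.4072 -0.2456  0.091 ]
0.083 [392 243   3   2   5] [ 0.421  -0.2872  0.0849]
0.083 [391 246   3   4   5] [ 0.41   -0.2878  0.0857]
0.1 [382 217  12  12 105] [ 0.4727 -0.2538  0.1054]
0.1 [377 241   4   5   8] [ 0.4047 -0.243   0.103 ]
0.055 [433 195   3   1   3] [ 0.6092 -0.3801  0.0568]
0.055 [449 196   2   3   4] [ 0.6176 -0.4284  0.0567]
0.055 [355 214   2   2   3] [ 0.4802 -0.1628  0.063 ]
0.055 [361 219   2   3   3] [ 0.4679 -0.1827  0.0678]
0.055 [355 222   3   1   3] [ 0.4588 -0.1693  0.0624]
0.055 [355 225   2   4   5] [ 0.4456 -0.1705  0.0603]
0.055 [376 227   2   4   5] [ 0.4557 -0.2322  0.0678]
0.055 [355 230   2  18  19] [ 0.4082 -0.1792  0.0624]
0.055 [356 249   4   1   4] [ 0.3802 -0.1932  0.0664]
0.055 [424 251   6   2   8] [ 0.4307 -0.394   0.0618]
0.055 [363 257   3   2   4] [ 0.3606 -0.2182  0.0653]
0.055 [367 257  17   3  43] [ 0.369  -0.2502  0.0647]
0.055 [396 257  17   4  34] [ 0.3916 -0.3328  0.064 ]
0.055 [385 258   2   2   4] [ 0.3761 -0.28    0.0653]
0.055 [414 258   8   3  16] [ 0.4001 -0.3712  0.0662]
[ 0.46277383 -0.27749352  0.07304995] [ 0.19545887  0.1225973  -0.92235448]
```

View pics/crop1.png

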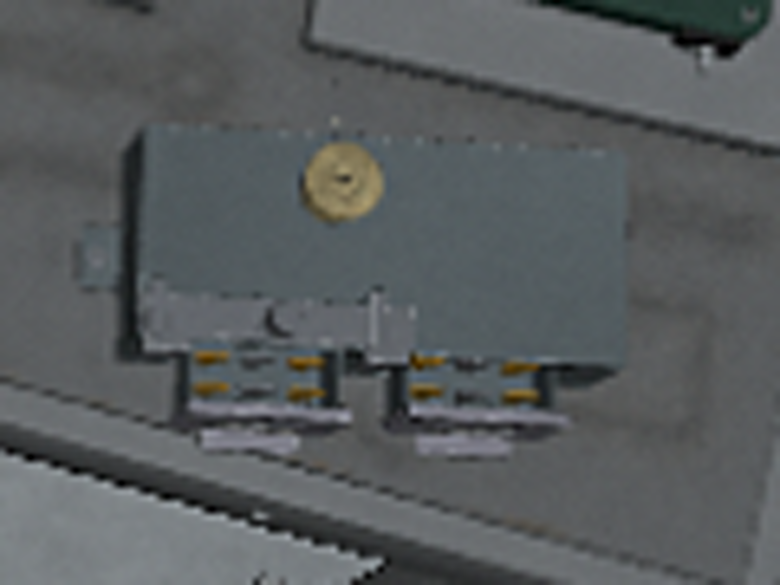

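```bash
cat >> h.py <<'E'
C=np.array([.458,-.2815,0]);YAW=np.radians(12.63)
RC=R.from_euler('z',YAW).as_matrix()
RT=np.column_stack([-RC[:,1],-RC[:,0],[0,0,-1]])  # tool x=-cab y, tool y=-cab x
def tocab(p): return (RC.T@(np.array(p)-C)*1000).round(1)
def shift(x,y,z):
    s=ctrl.read_state();T=R.from_rotvec(s['orientation']).as_matrix()
    g=C+RC@(np.array([x,y,z])/1000)
    print('t',s['time'],'cab mm',tocab(s['tool_pos']),'F',(RC.T@s['contact_force']).round(1),'shift cm',((T.T@(g-s['tool_pos']))*100).round(2),'turn',R.from_matrix(T.T@RT).as_rotvec().round(3),'r',np.hypot(*g[:2]).round(3))
E
python3 -c "
from h import *
shift(-110,-50,150)"
```

```text
t 0.15 cab mm [-330.7 -272.2  194.3] F [-0.3  0.5 -0.1] shift cm [-20.27 -23.86   4.47] turn [0.    0.002 0.084] r 0.506
```

```bash
python3 -m inch '[[[-4,-5,0],[0,0,0.02],0],[[-8,-10,1],[0,0,0.04],0],[[-12,-15,2],[0,0,0.06],0],[[-16,-20,3],[0,0,0.084],0],[[-20.3,-23.9,4.5],[0,0.002,0.084],0],[[-20.3,-23.9,4.5],[0,0.002,0.084],0],[[-20.3,-23.9,4.5],[0,0.002,0.084],0],[[-20.3,-23.9,4.5],[0,0.002,0.084],0]]' 20
python3 - <<'E'
from h import *
shift(-110,-50,45)
cap('wrist','wrist1.png')
E
```

```text
time: 1.15
tool_pos: [0.3612, -0.3567, 0.1505]
orientation: [2.448, -1.966, 0.004]
contact_force: [-0.7, 0.2, 0.2]
finger_gap: -0.0001
t 1.15 cab mm [-110.9  -52.2  150.5] F [-0.6  0.4  0.2] shift cm [-0.26 -0.1  10.55] turn [ 0.    -0.003 -0.003] r 0.506
```

View pics/wrist1.png

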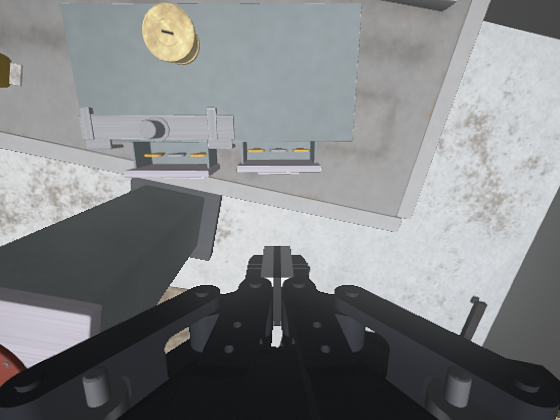

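The wrist view shows the closed fingertips at (277,262), the right drawer rim at (279,170), the left rim at (170,173) and the post at (153,129). The bar is still at its left stop. I'll refine these numbers from this view.

```bash
python3 - <<'E'
from h import *
c=cap('wrist');P=cloud(c)
for n,u,v,h in [('RrimL',239,170,.068),('RrimR',321,170,.068),('LrimL',127,176,.068),('LrimR',209,176,.068),('post',150,122,.1),('backL',68,4,.075),('FrontR',354,141,.075),('tip',277,262,None),('backR',361,3,.075)]:
    if h: print(n,tocab(plane(c,u,v,h)),tocab(pt(c,u,v)))
    else: print(n,tocab(pt(c,u,v)))
Q=(P.reshape(-1,3)-C)@RC*1000
z=Q[:,2]
for lo,hi in((60,72),):
  for s in(1,-1):
    q=Q[(z>lo)&(z<hi)&(abs(Q[:,1]-50*s)<34)&(Q[:,0]<-54)&(Q[:,0]>-120)]
    print(s,len(q),np.percentile(q,[2,50,98],axis=0).round(1).tolist())
q=Q[(z>94)&(z<106)&(Q[:,0]<-20)&(Q[:,0]>-60)];print('post',len(q),q.mean(0).round(1),q.min(0),q.max(0))
E
```

```text
RrimL [-77.6 -19.9  68. ] [-77.6 -19.9  68. ]
RrimR [-78.  -92.5  68. ] [ -87.2 -102.9   -0.2]
LrimL [-82.6  79.4  68. ] [-82.4  78.6  69.5]
LrimR [-82.8   7.   68. ] [-93.5  22.7  -1.1]
post [-37.5  40.6 100. ] [-37.5  40.6 100.1]
backL [ 46.1 100.4  75. ] [ 46.  100.2  75.3]
FrontR [ -52.9 -118.3   75. ] [ -55.9 -137.6    0. ]
tip [-98.6 -52.8 211.1]
backR [  46.8 -116.5   75. ] [  72.7 -135.     1.6]
1 574 [[-83.7, 17.6, 63.6], [-80.1, 50.2, 67.9], [-77.7, 80.7, 69.3]]
-1 548 [[-79.5, -82.7, 64.5], [-76.0, -50.0, 67.8], [-73.5, -19.0, 69.2]]
post 323 [-42.5  42.6  99.3] [-49.82041204  36.32434962  94.05929898] [-35.24956027  49.83707555 102.05471495]
```

```bash
python3 -m inch '[[[0,0,4],[0,0,0],0],[[0,0,8],[0,0,0],0],[[0,0,10.5],[0,0,0],0],[[0,0,10.5],[0,0,0],0],[[0,-1,10.5],[0,0,0],0],[[0,-1.5,10.5],[0,0,0],0],[[0,-2,10.5],[0,0,0],0],[[0,-2.5,10.5],[0,0,0],0]]' 20
python3 - <<'E'
from h import *
shift(-63,-53,45)
E
```

```text
time: 2.25
tool_pos: [0.3872, -0.3494, 0.0457]
orientation: [2.452, -1.962, 0.004]
contact_force: [-1.0, -0.2, 0.0]
finger_gap: -0.0003
t 2.25 cab mm [-83.9 -50.7  45.7] F [-1.  0.  0.] shift cm [ 0.23 -2.09  0.08] turn [-0.001 -0.003  0.001] r 0.536
```

```bash
python3 -m inch '[[[0,-0.4,0],[0,0,0],0],[[0,-0.8,0],[0,0,0],0],[[0,-1.2,0],[0,0,0],0],[[0,-1.2,0],[0,0,0],0]]' 20
python3 - <<'E'
from h import *
shift(-63,-53,45)
c=cap('wrist','wrist2.png')
E
```

```text
time: 2.75
tool_pos: [0.3987, -0.3466, 0.0452]
orientation: [2.452, -1.962, 0.003]
contact_force: [-0.5, -0.9, 0.5]
finger_gap: -0.0002
t 2.75 cab mm [-72.1 -50.5  45.2] F [-0.7 -0.8  0.5] shift cm [ 0.25 -0.91  0.02] turn [-0.    -0.002  0.001] r 0.536
```

View pics/wrist2.png

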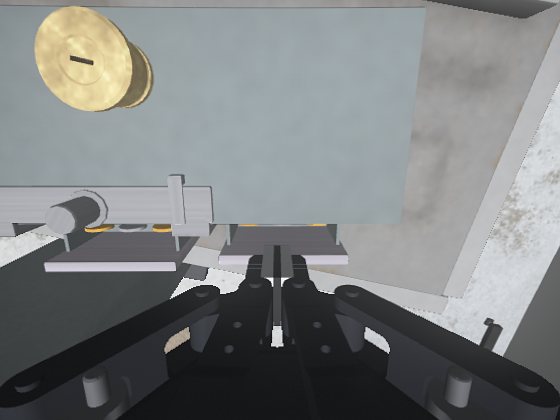

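The right drawer's front at (284,258) is against the fingers and its gap has shrunk. I'll keep pushing until the force rises.

```bash
python3 -m inch '[[[0,-0.3,0],[0,0,0],0],[[0,-0.6,0],[0,0,0],0],[[0,-0.8,0],[0,0,0],0],[[0,-0.8,0],[0,0,0],0]]' 20
python3 -m inch '[[[0,-0.1,0],[0,0,0],0],[[0,-0.2,0],[0,0,0],0],[[0,-0.2,0],[0,0,0],0]]' 20
python3 -c "
from h import *
shift(-63,-53,45)"
```

```text
time: 3.3
tool_pos: [0.4063, -0.3448, 0.0452]
orientation: [2.452, -1.962, 0.003]
contact_force: [0.7, -0.4, 0.6]
finger_gap: 0.0002
time: 3.68
tool_pos: [0.4081, -0.3445, 0.0452]
orientation: [2.452, -1.962, 0.003]
contact_force: [-0.3, 0.4, 0.3]
finger_gap: -0.0002
t 3.675 cab mm [-62.4 -50.6  45.2] F [-0.2  0.4  0.3] shift cm [0.24 0.06 0.02] turn [-0.    -0.002  0.001] r 0.536
```

```bash
for i in 1 2; do python3 -m inch '[[[0,-0.1,0],[0,0,0],0],[[0,-0.2,0],[0,0,0],0],[[0,-0.3,0],[0,0,0],0],[[0,-0.3,0],[0,0,0],0]]' 20 | grep -E "tool_pos|force"; done
python3 - <<'E'
from h import *
shift(-63,-53,45)
c=cap('wrist','wrist3.png')
E
```

```text
tool_pos: [0.4111, -0.3438, 0.0452]
contact_force: [0.4, 0.0, 0.6]
tool_pos: [0.414, -0.3432, 0.0452]
contact_force: [-0.8, 0.9, 0.2]
t 4.675 cab mm [-56.4 -50.6  45.2] F [-0.6  1.1  0.2] shift cm [0.24 0.66 0.02] turn [-0.    -0.002  0.001] r 0.536
```

View pics/wrist3.png

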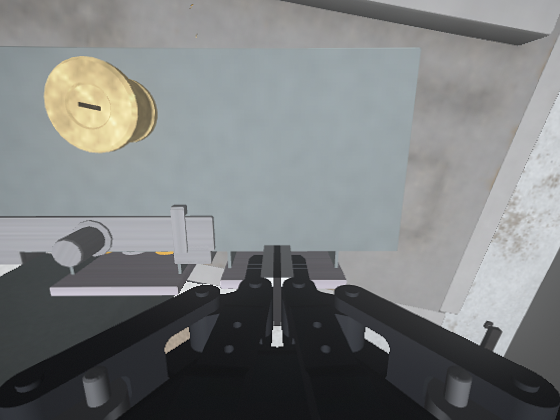

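```bash
python3 - <<'E'
from h import *
c=cap('wrist');P=cloud(c);Q=(P-C)@RC*1000
print('eye',tocab(c['eye']),'axis',(RC.T@rot(c)[:,2]).round(2))
s=ctrl.read_state()
def proj(p):
    k=rot(c).T@(p-np.array(c['eye']));a=k[:2]/k[2];a=a*(1+c['k1']*(a@a));return np.array(c['mtx'])[:2,:2]@a+np.array(c['mtx'])[:2,2]
T=R.from_rotvec(s['orientation']).as_matrix()
for d in(0,.02,.04,.06,.08):print(d,proj(s['tool_pos']-T[:,2]*d).round(0))
for v in range(240,300,4): print(v,Q[v,277].round(0),Q[v,230].round(0),Q[v,120].round(0))
E
```

```text
eye [ 11.9 -50.9 223.9] axis [-0.27 -0.   -0.96]
0 [276. 239.]
0.02 [276. 251.]
0.04 [275. 267.]
0.06 [275. 287.]
0.08 [275. 314.]
240 [-46. -51.  74.] [-46. -26.  75.] [-44.  30.  80.]
244 [-48. -51.  75.] [-48. -26.  76.] [-47.  31.  79.]
248 [-45. -51.  88.] [-51. -26.  75.] [-49.  32.  78.]
252 [-45. -51.  93.] [-62. -22.  53.] [-78.  67.  17.]
256 [-45. -51.  99.] [-65. -22.  53.] [-77.  63.  25.]
260 [-45. -51. 103.] [-69. -21.  51.] [-77.  59.  32.]
264 [-44. -51. 107.] [-71. -22.  52.] [-77.  56.  39.]
268 [-45. -51. 111.] [-74. -21.  52.] [-78.  53.  44.]
272 [-45. -51. 114.] [-74. -22.  58.] [-78.  51.  49.]
276 [-44. -51. 118.] [-73. -23.  64.] [-77.  47.  56.]
280 [-45. -51. 119.] [-74. -24.  68.] [-77.  44.  61.]
284 [-47. -51. 119.] [-77. -24.  67.] [-77.  42.  66.]
288 [-50. -51. 118.] [-79. -24.  68.] [-78.  41.  68.]
292 [-51. -51. 119.] [-49. -33. 122.] [-81.  41.  68.]
296 [-53. -51. 119.] [-48. -34. 126.] [-300.  251. -284.]
```

```bash
python3 - <<'E'
from h import *
a=cap('side');b=cap('top')
def proj(c,p):
    k=rot(c).T@(p-np.array(c['eye']));q=k[:2]/k[2];q=q*(1+c['k1']*(q@q));return np.array(c['mtx'])[:2,:2]@q+np.array(c['mtx'])[:2,2]
s=ctrl.read_state();print(proj(a,s['tool_pos']),proj(b,s['tool_pos']))
A=cv2.resize(a['pixels'][95:195,265:345],(400,500),interpolation=cv2.INTER_CUBIC)
B=cv2.resize(b['pixels'][200:280,345:409+0],(400,500),interpolation=cv2.INTER_CUBIC)
cv2.imwrite('pics/sb.png',np.hstack([A,B]))
Q=(cloud(a)-C)@RC*1000
Q2=(cloud(b)-C)@RC*1000
for n,q in(('side',Q),('top',Q2)):
  for sg in(1,-1):
    m=q[(abs(q[...,2]-66)<5)&(abs(q[...,1]-50*sg)<34)&(q[...,0]<-57)&(q[...,0]>-100)]
    if len(m):print(n,sg,len(m),np.percentile(m,[5,50,95],axis=0).round(0).tolist())
m=Q[(abs(Q[...,1]+50)<25)&(Q[...,0]<-30)&(Q[...,0]>-80)&(Q[...,2]>35)&(Q[...,2]<125)];print(m[np.argsort(m[:,2])].round(0)[::6])
E
```

```text
[312.39985391 147.47554526] [407.41631741 253.17801877]
side 1 27 [[-84.0, 21.0, 61.0], [-80.0, 56.0, 68.0], [-78.0, 81.0, 70.0]]
side -1 15 [[-80.0, -74.0, 63.0], [-76.0, -49.0, 68.0], [-74.0, -20.0, 70.0]]
top 1 13 [[-82.0, 68.0, 66.0], [-79.0, 77.0, 69.0], [-78.0, 84.0, 70.0]]
[[-74. -70.  36.]
 [-75. -53.  45.]
 [-73. -51.  59.]
 [-75. -60.  67.]
 [-78. -61.  70.]
 [-48. -36.  73.]
 [-32. -56.  75.]
 [-40. -62.  75.]
 [-36. -31.  76.]
 [-45. -44.  77.]
 [-35. -51.  78.]
 [-38. -47.  80.]
 [-52. -44.  85.]
 [-62. -37.  92.]
 [-50. -35.  94.]
 [-48. -42.  98.]
 [-54. -34. 102.]
 [-50. -35. 106.]
 [-45. -55. 108.]
 [-61. -39. 112.]
 [-57. -38. 116.]]
```

View pics/sb.png

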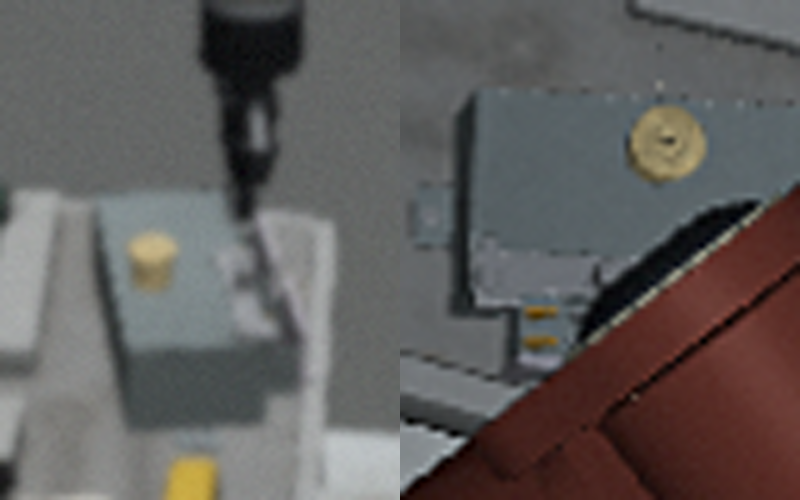

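```bash
python3 - <<'E'
from h import *
c=cap('wrist');Q=(cloud(c)-C)@RC*1000
print(c['mtx'][0][0])
np.set_printoptions(linewidth=200,suppress=True)
for v in range(236,300,6):
    print(v,[tuple(Q[v,u].round(0).astype(int)) if np.isfinite(Q[v,u]).all() else 0 for u in(240,255,262,268,273,281,287,293,305)])
im=cv2.resize(c['pixels'][215:325,205:350],None,fx=5,fy=5,interpolation=cv2.INTER_CUBIC);cv2.imwrite('pics/f.png',im)
E
```

```text
294.5729403654305
236 [(np.int64(-44), np.int64(-31), np.int64(75)), (np.int64(-44), np.int64(-40), np.int64(75)), (np.int64(-44), np.int64(-43), np.int64(75)), (np.int64(-44), np.int64(-47), np.int64(75)), (np.int64(-43), np.int64(-49), np.int64(76)), (np.int64(-44), np.int64(-54), np.int64(75)), (np.int64(-44), np.int64(-57), np.int64(76)), (np.int64(-44), np.int64(-60), np.int64(75)), (np.int64(-44), np.int64(-66), np.int64(74))]
242 [(np.int64(-47), np.int64(-31), np.int64(75)), (np.int64(-47), np.int64(-40), np.int64(75)), (np.int64(-47), np.int64(-43), np.int64(75)), (np.int64(-47), np.int64(-47), np.int64(75)), (np.int64(-48), np.int64(-49), np.int64(74)), (np.int64(-47), np.int64(-54), np.int64(76)), (np.int64(-47), np.int64(-57), np.int64(74)), (np.int64(-48), np.int64(-60), np.int64(74)), (np.int64(-47), np.int64(-66), np.int64(76))]
248 [(np.int64(-51), np.int64(-31), np.int64(75)), (np.int64(-50), np.int64(-40), np.int64(76)), (np.int64(-51), np.int64(-43), np.int64(75)), (np.int64(-45), np.int64(-47), np.int64(90)), (np.int64(-45), np.int64(-49), np.int64(88)), (np.int64
[... 2882 characters left out ...]
(-43), np.int64(-48), np.int64(131)), (np.int64(-50), np.int64(-50), np.int64(119)), (np.int64(-49), np.int64(-53), np.int64(121)), (np.int64(-43), np.int64(-55), np.int64(131)), (np.int64(-43), np.int64(-57), np.int64(131)), (np.int64(-44), np.int64(-61), np.int64(130))]
296 [(np.int64(-43), np.int64(-39), np.int64(134)), (np.int64(-44), np.int64(-44), np.int64(133)), (np.int64(-44), np.int64(-46), np.int64(134)), (np.int64(-44), np.int64(-48), np.int64(134)), (np.int64(-53), np.int64(-50), np.int64(118)), (np.int64(-48), np.int64(-53), np.int64(126)), (np.int64(-43), np.int64(-55), np.int64(135)), (np.int64(-43), np.int64(-57), np.int64(134)), (np.int64(-43), np.int64(-61), np.int64(134))]
```

View pics/f.png

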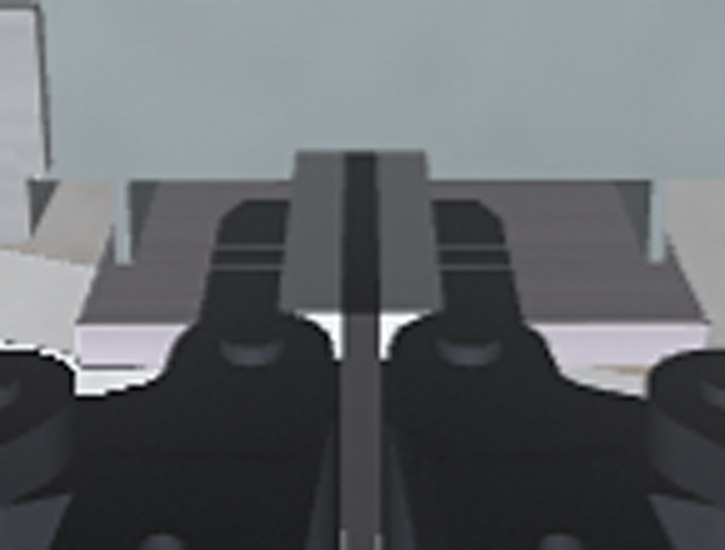

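The wrist depth and the side view agree. The real fingertips (pad ends at about v=245 in the wrist view) are about 40 mm higher than the reported TCP, at roughly z=85 mm where the state says 45. The fingers therefore passed above the drawer front and touched nothing, and the drawer has not moved. I'll back off and go lower by that offset.

```bash
python3 -m inch '[[[0,3,-0.5],[0,0,0],0],[[0.4,5.6,-0.5],[0,0,0],0],[[0.4,5.6,0],[0,0,0],0],[[0.4,5.6,1.5],[0,0,0],0],[[0.4,5.6,3],[0,0,0],0],[[0.4,5.6,3.8],[0,0,0],0],[[0.4,5.6,3.8],[0,0,0],0]]' 20
python3 - <<'E'
from h import *
shift(-90,-53,5)
c=cap('wrist');Q=(cloud(c)-C)@RC*1000
for v in(244,246,248,252,260,270): print(v,Q[v,270].round(0))
a=cap('side');s=ctrl.read_state()
Q=((cloud(a)-C)@RC*1000).reshape(-1,3)
m=Q[(abs(Q[:,1]+50)<25)&(Q[:,0]<-92)&(Q[:,0]>-140)&(Q[:,2]>10)&(Q[:,2]<125)];print(m[np.argsort(m[:,2])].round(0)[:6])
A=cv2.resize(a['pixels'][95:195,265:345],(480,600),interpolation=cv2.INTER_CUBIC);cv2.imwrite('pics/s2.png',A)
E
```

```text
time: 5.8
tool_pos: [0.3601, -0.3587, 0.0061]
orientation: [2.453, -1.962, -0.001]
contact_force: [0.3, 0.2, 0.0]
finger_gap: -0.0002
t 5.8 cab mm [-112.4  -53.9    6.1] F [0.3 0.1 0. ] shift cm [-0.09 -2.24  0.11] turn [ 0.001 -0.     0.001] r 0.52
244 [-120.  -50.   -3.]
246 [-100.  -51.   48.]
248 [-100.  -51.   50.]
252 [-100.  -51.   56.]
260 [-100.  -52.   64.]
270 [-100.  -52.   74.]
[[-121.  -53.   43.]
 [-112.  -51.   44.]
 [-105.  -51.   44.]
 [-116.  -48.   46.]
 [-105.  -53.   47.]
 [-102.  -59.   49.]]
```

View pics/s2.png

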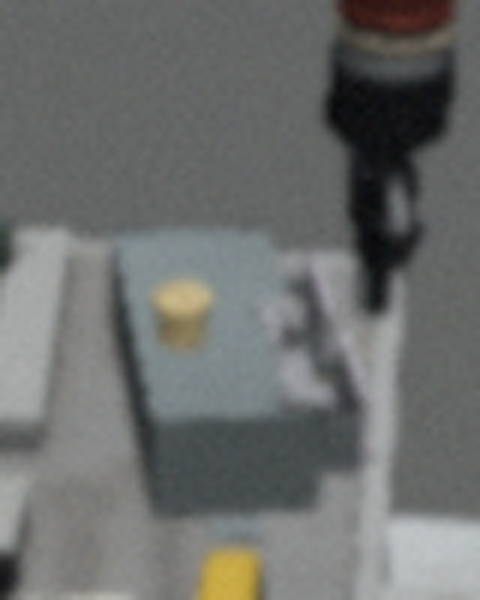

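The side view shows the fingertip at about (376,310) in the crop, standing in front of the drawers. Its depth gives z≈44 mm, so the offset of roughly 39 mm is confirmed. Now I'll push.

```bash
python3 -m inch '[[[0,-1,0],[0,0,0],0],[[0,-1.5,0],[0,0,0],0],[[0,-2,0],[0,0,0],0],[[0,-2.5,0],[0,0,0],0],[[0,-3,0],[0,0,0],0],[[0,-3.5,0],[0,0,0],0],[[0,-4,0],[0,0,0],0],[[0,-4.3,0],[0,0,0],0]]' 20
for i in 1 2; do python3 -m inch '[[[0,-0.1,0],[0,0,0],0],[[0,-0.2,0],[0,0,0],0],[[0,-0.2,0],[0,0,0],0]]' | grep -E "tool_pos|force"; python3 -c "
from h import *
shift(-63,-54,5)"; done
```

```text
time: 6.9
tool_pos: [0.4026, -0.3499, 0.0072]
orientation: [2.452, -1.962, 0.003]
contact_force: [-2.5, 0.2, 1.1]
finger_gap: -0.0002
tool_pos: [0.4041, -0.3495, 0.0072]
contact_force: [-1.1, -0.1, 1.3]
t 7.275 cab mm [-67.4 -54.6   7.2] F [-1.1  0.1  1.3] shift cm [-0.06 -0.44  0.22] turn [-0.    -0.002  0.   ] r 0.536
tool_pos: [0.4051, -0.3493, 0.0072]
contact_force: [-3.1, -0.6, 2.7]
t 7.65 cab mm [-66.4 -54.6   7.2] F [-3.1  0.   2.7] shift cm [-0.06 -0.34  0.22] turn [ 0.001 -0.001 -0.   ] r 0.536
```

```bash
for i in 1 2; do python3 -m inch '[[[0,-0.1,0],[0,0,0],0],[[0,-0.2,0],[0,0,0],0],[[0,-0.2,0],[0,0,0],0]]' | grep -E "tool_pos|force"; done; python3 - <<'E'
from h import *
shift(-63,-54,5)
c=cap('wrist');Q=((cloud(c)-C)@RC*1000).reshape(-1,3)
for s in(1,-1):
    m=Q[(abs(Q[:,2]-68)<3)&(abs(Q[:,1]-50*s)<34)&(Q[:,0]<-51)&(Q[:,0]>-100)];print(s,len(m),np.percentile(m[:,0],[5,50,95]) if len(m) else '')
E
```

```text
tool_pos: [0.405, -0.3492, 0.0072]
contact_force: [-7.1, -0.7, 4.6]
tool_pos: [0.4049, -0.3492, 0.0072]
contact_force: [-9.7, -1.5, 7.1]
t 8.4 cab mm [-66.7 -54.4   7.2] F [-9.8  0.7  7.1] shift cm [-0.04 -0.37  0.22] turn [ 0.007  0.001 -0.003] r 0.536
1 1739 [-82.83391034 -79.32173586 -77.16522699]
-1 204 [-58.84259733 -58.27377881 -54.37466367]
```

```bash
python3 -m inch '[[[0,1.5,0],[0,0,0],0],[[0,3,0],[0,0,0],0],[[0,4.3,0],[0,0,0],0],[[-3,4.3,0],[0,0,0],0],[[-6,4.3,0],[0,0,0],0],[[-9.9,4.3,0],[0,0,0],0],[[-9.9,4.3,0],[0,0,0],0],[[-9.9,4.3,0],[0,0,0],0]]'
python3 - <<'E'
from h import *
shift(-107,45,7)
c=cap('wrist','wrist4.png');Q=((cloud(c)-C)@RC*1000).reshape(-1,3)
for s in(1,-1):
    m=Q[(abs(Q[:,2]-67)<3)&(abs(Q[:,1]-50*s)<34)&(Q[:,0]<-51)&(Q[:,0]>-100)];print(s,len(m),np.percentile(m[:,0],[5,50,95]) if len(m) else '')
E
```

```text
time: 9.45
tool_pos: [0.347, -0.262, 0.0072]
orientation: [2.452, -1.963, 0.006]
contact_force: [1.0, -0.5, -0.8]
finger_gap: -0.0002
t 9.45 cab mm [-104.1   43.3    7.2] F [ 0.8 -0.7 -0.8] shift cm [-0.17  0.29  0.02] turn [-0.001 -0.003  0.   ] r 0.432
1 2698 [-96.07310139 -80.24816517 -77.56753409]
-1 251 [-54.40976954 -53.98366002 -53.52846024]
```

View pics/wrist4.png

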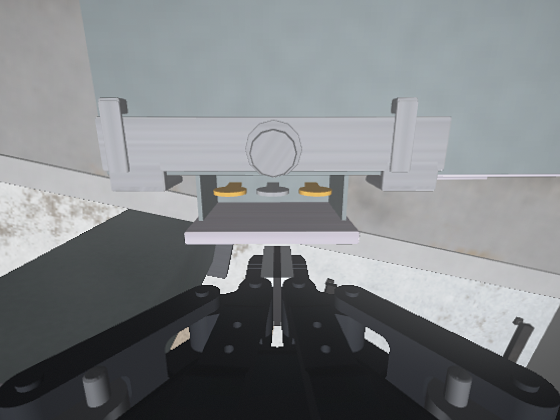

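The fingers at (277,260) are centred on the left drawer plate, whose rim is at (272,238). The right drawer is shut, with its face line at (490,177) and x≈-54 mm. Next I'll push the left one.

```bash
python3 -m inch '[[[0,-0.5,0],[0,0,0],0],[[0,-1,0],[0,0,0],0],[[0,-1.5,0],[0,0,0],0],[[0,-2,0],[0,0,0],0],[[0,-2.5,0],[0,0,0],0],[[0,-3,0],[0,0,0],0],[[0,-3.4,0],[0,0,0],0],[[0,-3.7,0],[0,0,0],0]]' 
for i in 1 2 ; do python3 -m inch '[[[0,-0.1,0],[0,0,0],0],[[0,-0.2,0],[0,0,0],0],[[0,-0.2,0],[0,0,0],0]]' | grep -E "tool_pos|force"; python3 -c "
from h import *
shift(-63,45,5)"; done
```

```text
time: 10.5
tool_pos: [0.3826, -0.2528, 0.007]
orientation: [2.452, -1.962, 0.002]
contact_force: [-1.1, -2.6, -0.5]
finger_gap: 0.0004
tool_pos: [0.3833, -0.2526, 0.007]
contact_force: [-2.2, -0.9, 1.0]
t 10.875 cab mm [-66.6  44.5   7. ] F [-2.4 -0.4  1. ] shift cm [-0.05 -0.36  0.2 ] turn [ 0.001 -0.001 -0.   ] r 0.461
tool_pos: [0.3832, -0.2525, 0.007]
contact_force: [-7.4, -3.2, 4.1]
t 11.25 cab mm [-66.7  44.6   7. ] F [-8.  -1.5  4.1] shift cm [-0.04 -0.37  0.2 ] turn [ 0.005 -0.    -0.002] r 0.461
```

```bash
python3 -m inch '[[[0,1.5,0],[0,0,0],0],[[0,2.5,0],[0,0,0],0],[[0,2.5,-4],[0,0,0],0],[[0,2.5,-7.5],[0,0,0],0],[[-1.5,2,-8],[0,0,0],0],[[-3.5,0,-8],[0,0,0],0],[[-3.5,-2.2,-8],[0,0,0],0],[[-3.5,-2.2,-8],[0,0,0],0]]'
python3 - <<'E'
from h import *
shift(-43,79,49)
c=cap('wrist','wrist5.png');Q=((cloud(c)-C)@RC*1000).reshape(-1,3)
m=Q[(Q[:,2]>97)&(Q[:,2]<103)&(Q[:,0]<-25)&(Q[:,0]>-60)&(Q[:,1]>0)&(Q[:,1]<70)];print('post',len(m),m.mean(0) if len(m) else '')
for s in(1,-1):
    m=Q[(abs(Q[:,2]-67)<3)&(abs(Q[:,1]-50*s)<34)&(Q[:,0]<-51)&(Q[:,0]>-100)];print(s,len(m),np.percentile(m[:,0],[5,50,95]) if len(m) else '')
E
```

```text
time: 12.25
tool_pos: [0.4013, -0.2111, 0.0863]
orientation: [-2.457, 1.958, -0.002]
contact_force: [-0.4, -0.5, 0.2]
finger_gap: 0.0002
t 12.25 cab mm [-40.   81.1  86.3] F [-0.5 -0.4  0.2] shift cm [0.2  0.31 3.73] turn [-0.001 -0.001  0.005] r 0.452
post 380 [-41.97058945  44.71825399  99.71534367]
1 0 
-1 0
```

View pics/wrist5.png

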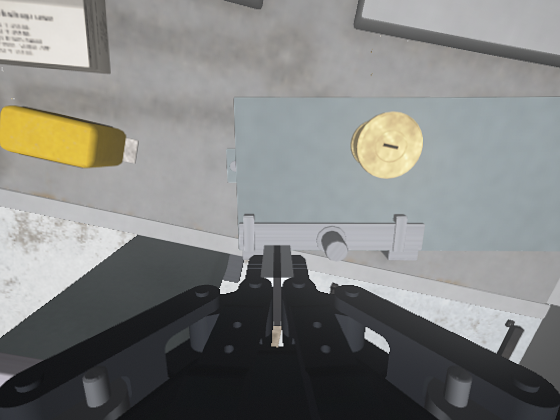

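In this view the post is at (334,243), the bar is still left, no drawer stands out, and the fingers at (277,262) are left of the post. I'll go down and push to the right.

```bash
python3 -m inch '[[[0,0.2,1.5],[0,0,0],0],[[0,0.2,3],[0,0,0],0],[[0,0.2,3.7],[0,0,0],0],[[0,0.2,3.7],[0,0,0],0],[[1,0.2,3.7],[0,0,0],0],[[1.5,0.2,3.7],[0,0,0],0],[[2,0.2,3.7],[0,0,0],0],[[2,0.2,3.7],[0,0,0],0]]'
python3 - <<'E'
from h import *
shift(-42,40,49)
c=cap('wrist','wrist6.png');Q=((cloud(c)-C)@RC*1000)
np.set_printoptions(suppress=True)
print([Q[v,268].round(0).tolist() for v in(244,246,248,254)])
E
for i in 1 2; do python3 -m inch '[[[0.2,0,0],[0,0,0],0],[[0.4,0,0],[0,0,0],0],[[0.6,0,0],[0,0,0],0],[[0.6,0,0],[0,0,0],0]]'| grep -E "tool_pos|force";python3 -c "
from h import *
shift(-42,40,49)"; done
```

```text
time: 13.3
tool_pos: [0.4028, -0.2336, 0.0502]
orientation: [2.451, -1.963, 0.004]
contact_force: [0.2, 0.7, -0.7]
finger_gap: -0.0002
t 13.3 cab mm [-43.4  58.9  50.2] F [ 0.4  0.6 -0.7] shift cm [ 1.89 -0.14  0.13] turn [-0.001 -0.003  0.   ] r 0.48
[[-36.0, 63.0, 78.0], [-31.0, 63.0, 92.0], [-32.0, 63.0, 94.0], [-32.0, 62.0, 101.0]]
tool_pos: [0.4039, -0.2391, 0.05]
contact_force: [-0.6, 1.5, 0.3]
t 13.85 cab mm [-43.6  53.2  50. ] F [-0.2  1.6  0.3] shift cm [ 1.32 -0.16  0.1 ] turn [-0.    -0.002  0.   ] r 0.48
tool_pos: [0.4052, -0.2452, 0.05]
contact_force: [0.1, 1.7, 1.0]
t 14.35 cab mm [-43.5  47.   50. ] F [0.5 1.6 1. ] shift cm [ 0.7  -0.15  0.1 ] turn [-0.    -0.002 -0.   ] r 0.48
```

```bash
for i in 1 2 3; do python3 -m inch '[[[0.2,0,0],[0,0,0],0],[[0.4,0,0],[0,0,0],0],[[0.4,0,0],[0,0,0],0]]'| grep -E "force";python3 -c "
from h import *
shift(-42,40,49)
c=cap('wrist');Q=((cloud(c)-C)@RC*1000).reshape(-1,3)
m=Q[(Q[:,2]>98)&(Q[:,2]<102)&(Q[:,0]<-25)&(Q[:,0]>-60)&(Q[:,1]>0)&(Q[:,1]<38)];print('post',len(m),m.mean(0) if len(m) else '')"; done
```

```text
contact_force: [0.5, 1.0, 1.9]
t 14.725 cab mm [-43.5  43.   50.1] F [0.8 0.9 1.9] shift cm [ 0.3  -0.15  0.11] turn [-0.    -0.002  0.   ] r 0.48
post 572 [-40.98761254  23.13642756  99.80152333]
contact_force: [0.0, 6.5, 2.8]
t 15.15 cab mm [-43.7  41.8  49.9] F [1.4 6.3 2.8] shift cm [ 0.18 -0.17  0.09] turn [0.001 0.002 0.002] r 0.48
post 569 [-40.65263184  22.3030857   99.88125859]
contact_force: [-0.9, 12.0, 7.2]
t 15.575 cab mm [-43.8  41.7  49.8] F [ 1.7 11.9  7.2] shift cm [ 0.17 -0.18  0.08] turn [0.003 0.008 0.004] r 0.48
post 555 [-40.47789745  22.13690668  99.88078012]
```

The bar is hard against something: 12 N and no more movement. I'll back off to the left, lift and check.

```bash
python3 -m inch '[[[-1,0,0],[0,0,0],0],[[-2,0,0],[0,0,0],0],[[-2,0,-3],[0,0,0],0],[[-2,0,-6],[0,0,0],0],[[-2,4,-7],[0,0,0],0],[[-1,6,-7],[0,0,0],0],[[0,6.5,-7],[0,0,0],0],[[0,6.5,-7],[0,0,0],0]]'
python3 - <<'E'
from h import *
c=cap('wrist','wrist7.png');Q=((cloud(c)-C)@RC*1000).reshape(-1,3)
m=Q[(Q[:,2]>98)&(Q[:,2]<102)&(Q[:,0]<-25)&(Q[:,0]>-60)&(Q[:,1]>0)&(Q[:,1]<70)];print('post',len(m),m.mean(0))
for s in(1,-1):
    m=Q[(abs(Q[:,2]-66)<4)&(abs(Q[:,1]-50*s)<34)&(Q[:,0]<-45)&(Q[:,0]>-100)];print(s,len(m),np.percentile(m[:,0],[5,50,95]) if len(m) else '')
E
```

```text
time: 16.62
tool_pos: [0.345, -0.2718, 0.1201]
orientation: [2.45, -1.964, 0.005]
contact_force: [-0.9, -0.2, 0.1]
finger_gap: 0.0002
post 346 [-42.79654952  21.3109674   99.78952768]
1 157 [-54.82629078 -53.99895054 -53.18027738]
-1 131 [-55.90878369 -54.22998    -53.51944404]
```

View pics/wrist7.png

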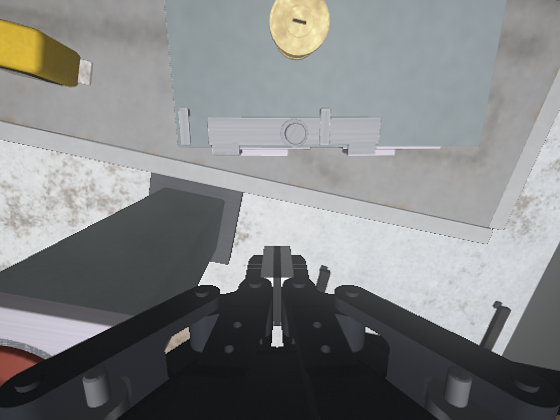

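The bar now sits right, with the post at (294,132) and its tongues at (225,150) and (362,150) over the drawers' left edges. Both drawer faces are flush, the brass cylinder is in place and the gripper is clear. Handing in.

```bash
python3 -c "
from h import *
print(ctrl.sign_off())"
```

```text
the job is handed in; nothing more can be done
None
```

The cabinet is locked and the job is handed in, at about 17 s on the robot's clock. With closed fingers I pushed the right drawer home, then the left, and then pushed the post to the robot's right until the bar stopped.

**Last checks:**
- **Drawers:** both faces measure about -54 mm in cabinet x. That is roughly 2 mm in front of the front plane as I measured it (-51 to -53 mm). Each push ended in a hard stop at 8–10 N, at the same finger position.
- **Lock bar:** the post moved 23.4 mm of the nominal 24 mm, within camera error, and stopped hard at 12 N. The last picture shows both tongues in front of the drawers' left edges.
- **Bystanders:** the cylinder on the cabinet and the tape measure looked undisturbed in the wrist views. I did not re-measure the padlock, bottle or bench cylinder, but no move went near them.

**What disagreed:**
- **Reported TCP height:** the reported TCP reads about 39 mm lower than the real fingertips. My first pass at the right drawer therefore went over the top of its front without touching anything. The fingertips stayed about 85 mm up, above the 68 mm rim, so they did not go down into the drawer. I confirmed the offset with the wrist and side cameras and corrected for it.
- **Cabinet position:** the wrist camera placed the cabinet about 3–6 mm to the right of the top camera's estimate. I used the wrist values.

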